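Air the test kiln

ROBOT

A 6-joint arm with a two-finger parallel gripper is mounted at the origin on a cart in front of the work surface, level with it; the furniture and walls round the work are solid. World frame = base frame: x ahead of the robot, y to its left, z up, the work surface at z = 0. Lengths are in m, angles in degrees, forces in N, time in s.
With the tool pointing down it reaches from about 0.325 to 0.775 m from the base axis. Payload 9.3 kg.
Tool frame: the origin (TCP) lies midway between the tips of the shut fingers; the grasp point (between the pads) lies 19 mm behind it; z points along the fingers, y is the line along which they close (so a half turn about z gives the same grasp; the last joint's range is limited). The gripper opens to 85 mm and grips with 20 to 120 N. Pads are 22 mm wide; open, the fingers measure 114 mm over their backs; the gripper's body (76 mm by 85 mm) begins 54 mm behind the grasp point. The pads swing forward as they close: fully open they stand 13 mm farther back than shut.
Start: joints at [59.381, 14.817, 1.232, 76.415, 0, 81.257], TCP at [0.205, 0.51, 0.231] pointing down, gripper open.
Joint ranges: [-174.27, 174.27], [-52.1, 104.24], [-59.71, 78.15], [-110.17, 111.67], [-87.03, 83.33], [-180, 180]. Speed limits (degrees/s): [127.2, 127.2, 159.86, 180, 180, 180].

INTERFACE

Orientations are given as a 3x3 rotation matrix whose columns are the frame's x, y, z axes.
In Python, from cell import * gives the robot as it stands.
- The arm moves only by the tool apply_moves, never from a script. Its argument "series" is a list that holds one entry, the list of rows, each a list of 5 numbers: the finger opening in m, from 0 to 0.0854, then the shift along the world's x, y, z in m, then the turn about the world's z in degrees. A call has exactly 5 rows; each row is the pose to reach, as a shift and turn from the pose commanded when the call began; what a row does not reach only later rows make up. A row lasts 1/12 s, in which the tool goes at most 41.7 mm and 7.16 degrees, less where a joint would pass 70% of its speed; a pose out of reach is approached as far as the arm can. A call with a gripper value outside its range is refused whole. The fingers move at their own pace and stop on an object; the grip force is fixed at half the most. Time passes only in rows, so rows that repeat a pose let the fingers close, or fill a call up. It gives the time, the measured TCP pose, the force, the opening and the grip force at its end, in the units of the state.
- state(): the state, without advancing time (a new reading comes with each control period).
- snapshot(name): name is "scene" or "top"; returns the picture (400x640x3 uint8, red, green, blue); there is no depth.
- camera_info(name): a dict with "fx", "fy", "cx", "cy" (pixels), "k1" (the pictures are not rectified: a ray, as slopes to the right and down, at radius r is drawn at 1 + k1 r^2 times it, then the intrinsics apply), "world_to_cam" (4x4, takes a point from world to camera coordinates). Camera axes: x right, y down, z forward; pixel columns grow to the right and rows downward; lengths in m; the calibration is good to about 2 mm. A picture is of the moment at which its call begins. camera_info takes no time and is no camera call.
- job_done(): hands the job in; it is judged then, once.
The state is a dict: "time_s": time; "joints": joint angles; "dq": joint speeds; "tau": joint torques, N m; "tcp_pos": TCP position; "ee_rot": TCP orientation; "contact_force": force on the tool from outside, world axes, zero at the start; "torque": the same for the moment, N m; "opening": finger opening in m; "finger_force": force on a finger pad.
Only numpy, scipy, OpenCV 4.12 (cv2) and the standard library are available. Lean on these libraries where they do the work, as an engineer would, in place of code of your own. Each camera call takes 0.05 s, during which the arm holds its last target. There are 200 camera calls.

TASK

The pot lid in the little test kiln is still damp and must dry before it is fired. Turn the lid catch clockwise right to its stop so that the lid springs ajar, let the knob spring back home, then raise the lid by its handle to half open, about 45 degrees, and leave it standing there. Do not disturb the pot lid inside or the things around the kiln.

Things in the scene. Friction and masses are not known exactly. Their poses are not given: they have to be found in the camera images.
- test_kiln: Small cold bench test kiln, fixed to the table: square metal body 150 mm deep, 170 mm wide, 104 mm high, lid on top (lid top z = 0.132 when shut), grey control box on its right (x -0.074 to 0.030, y -0.083 to -0.207, top z = 0.092). Origin: centre of the body's underside; x points from its front (handle) to its back (hinge), y to its left, z up. Turned by up to 0.15 rad.
- catch_knob (a joint): Turn of the lid catch, rad: 0 at rest (its tongue holds the lid down), grows clockwise seen from above to a fixed stop at 1.15 (66 degrees). Beyond about 0.92 the tongue leaves the lid's strike plate and the sprung lid jumps ajar. Turning takes about 0.15 N m at first, rising to about 0.35 N m near the stop. Let go, the knob springs back to 0.
- catch_grip (a point): Middle of the catch's black paddle, on its vertical spindle on top of the control box (kiln frame x = -0.030, y = -0.167, z = 0.140). Paddle 40 mm long (this point's y), 12 mm thick (its x: grip across this), z 0.124 to 0.150; a 27 mm hub below. At rest its length lies 0.58 rad anticlockwise of the kiln's y. Turns with the knob; needs 42 mm between open fingers to spring back.
- catch_tongue (a point): Tip of the catch's flat steel tongue, 18 mm wide, top at z = 0.115, 81 mm from the spindle; it turns with the knob and at rest points along the kiln's +y, lying over the steel strike plate on the lid's right side.
- kiln_lid (a joint): Opening angle of the kiln lid, rad: 0 shut, 0.785 is 45 degrees, stop at 1.4. The hinge is at the back, the front goes up. It is stiff and spring-balanced: let go anywhere from 0.4 to 1.0 it stays. Freed from shut by the catch it jumps to between 0.25 and 0.4 by itself. Raising it takes about 2 to 5 N at the handle.
- lid_handle (a point): Middle of the lid's handle: a round wooden bar 16 mm thick, 80 mm long, along the kiln's y, held on a bent rod 42 mm before the lid's front edge (34 mm clear gap for a finger). It moves with the lid, 0.194 m in front of the hinge axis and 14 mm above it in the lid's frame; lid shut: x = -0.116, y = 0, z = 0.118 in the kiln's frame.
- lid_hinge (a point): Midpoint of the lid's hinge axis (along the kiln's y), at x = 0.078, y = 0, z = 0.104 in the kiln's frame.
- drying_lid: Pale unglazed pot lid, 58 mm across, 39 mm high with a ball knob, drying on the shelf in the kiln (shelf top z = 0.062); hidden until the kiln lid is raised. Origin: centre of its underside. Not to be handled.
- front_crate (a point): Middle, on the table, of the low red crate that stands fixed in front of the kiln: 76 mm in x, 219 mm in y, walls 36 mm high, a loop handle about 90 mm high at each y end, one lidded pot 105 mm high in its right part. A longer crate of the same kind with pots up to 105 mm high stands behind the kiln, from x = 0.675 on.
- mauve_beaker: Bystander: mauve beaker with a frilled rim, 66 mm across, 70 mm high, on the table left of the kiln or at the front right (which of three such vessels stands where changes). Origin: centre of its underside. To be left where it is.
- open_pot: Bystander: olive lidless pot, 67 mm across, 76 mm high, on the table left of the kiln or at the front right (which of three such vessels stands where changes). Origin: centre of its underside. To be left where it is.
- pot_14: Bystander: lidded glaze pot with a ball knob on its lid, 67 mm across, 105 mm high, on the table left of the kiln or at the front right (which of three such vessels stands where changes). Origin: centre of its underside. To be left where it is.
- mixing_tile: Bystander: white mixing tile with six paint wells, 75 x 110 x 13 mm, lying flat near the table's front edge on the left. Origin: centre of its underside. To be left where it is.
- clear_beaker: Bystander: clear plastic beaker, 56 mm across, 60 mm high, at the table's front edge in front of the kiln. Origin: centre of its underside. To be left where it is.

How it is judged:
By the outcome, as a careful person would: the job done as asked, in the order asked, and still so for the second after the job is handed in, with the robot touching nothing.
It also fails if it takes over 51 s, if anything falls off the work surface, if the arm or the gripper's body presses on something with over 40 N, if the wrist force passes 120 N, or if a joint passes its speed limit or range.

## Working session

There is one attempt and no reset: what is moved stays moved. The work goes in short steps, Python scripts to look and compute and a tool call to move; the robot and the scene stay as the last step left them, time stands still between calls to the robot, and variables do not carry over. Pictures are saved under pics/ and viewed, at most 10 in all, crops included, and the job is handed in when it is done.

Besides the shell and the picture viewer there is one more tool, called as a command line: name --argument value ..., lists and objects as JSON in quotes. apply_moves: Moves the arm, as the interface text tells. Its arguments: {"type":"object","properties":{"series":{"type":"array","items":{"type":"array","items":{"type":"array","items":{"type":"number"}}}}},"required":["series"]}

```bash
mkdir -p pics; cat > h.py <<'E'
from cell import *
import numpy as np, cv2
def proj(n,P):
    c=camera_info(n);P=np.atleast_2d(P);T=np.array(c["world_to_cam"])
    q=P@T[:3,:3].T+T[:3,3];s=q[:,:2]/q[:,2:];s=s*(1+c["k1"]*(s**2).sum(1,keepdims=True))
    return s*[c["fx"],c["fy"]]+[c["cx"],c["cy"]]
def unproj(n,uv,z):
    c=camera_info(n);T=np.array(c["world_to_cam"])
    d=(np.atleast_2d(uv)-[c["cx"],c["cy"]])/[c["fx"],c["fy"]];s=d.copy()
    for _ in range(20): s=d/(1+c["k1"]*(s**2).sum(1,keepdims=True))
    R=T[:3,:3];o=-R.T@T[:3,3];r=np.c_[s,np.ones(len(s))]@R
    return o+r*((z-o[2])/r[:,2])[:,None]
def save(n,f,box=None,k=1):
    im=snapshot(n)
    if box: im=im[box[1]:box[3],box[0]:box[2]]
    cv2.imwrite("pics/"+f,cv2.resize(im[...,::-1],None,fx=k,fy=k,interpolation=2))
def kiln(x0,y0,a,p):
    c,s=np.cos(a),np.sin(a);p=np.atleast_2d(p).astype(float)
    return p@np.array([[c,s,0],[-s,c,0],[0,0,1]])+[x0,y0,0]
E
python3 - <<'E'
from h import *
save("scene","s0.png",k=1.25);save("top","t0.png",k=1.25)
for n in("scene","top"):
    c=camera_info(n);T=np.array(c["world_to_cam"]);print(n,c["fx"],c["k1"],(-T[:3,:3].T@T[:3,3]).round(3),T[:3,:3].round(2).tolist())
print(state())
E
```

```text
scene 484.4111899731973 -0.043089377012395194 [-0.191 -0.348  1.   ] [[0.46, -0.89, 0.01], [-0.66, -0.35, -0.66], [0.59, 0.3, -0.75]]
top 416.2158315342416 -0.10865677566144614 [ 0.442 -0.012  1.1  ] [[0.02, -1.0, -0.02], [-1.0, -0.02, -0.06], [0.06, 0.02, -1.0]]
{'time_s': 0.1, 'joints': array([ 5.93815673e+01,  1.48456431e+01,  1.19469145e+00,  7.64137497e+01,
       -7.32502104e-04,  8.12562394e+01]), 'dq': array([-0.02189956, -0.05364213,  0.12855248, -0.10264249,  0.12175108,
       -0.10957209]), 'tau': array([ 4.99733083e-03, -5.56694484e+01,  3.45071054e+01,  1.16240399e-02,
       -2.08718325e-04,  5.08161577e-05]), 'tcp_pos': array([0.20480691, 0.510189  , 0.23074858]), 'ee_rot': array([[-9.28001002e-01,  3.72577270e-01, -5.64145729e-04],
       [ 3.72577663e-01,  9.28000500e-01, -9.78319647e-04],
       [ 1.59027855e-04, -1.11806971e-03, -9.99999362e-01]]), 'contact_force': array([ 0.0602163 , -0.28621675,  0.34878525]), 'torque': array([0.01351799, 0.0406367 , 0.01077803]), 'finger_force': 0.0, 'opening': 0.08560160316567263}
```

View pics/s0.png

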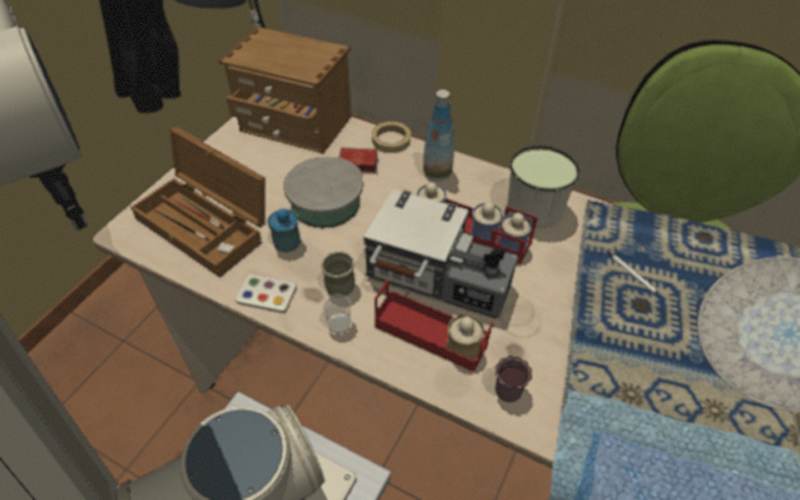

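View pics/t0.png

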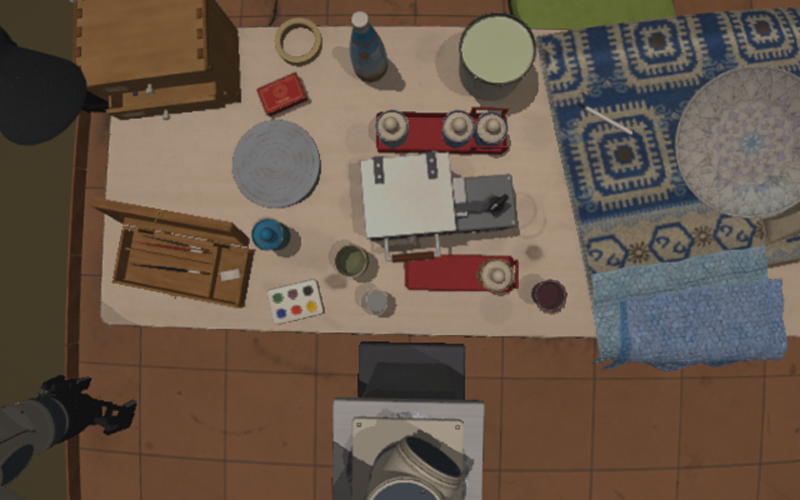

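The scene shows the kiln in the middle and its catch on the right; the red crate is in front of it. In the top view (x1.25) the lid corners are near (361,162), (449,152) and (367,241), the handle is at (412,256) and the paddle at (498,203). I'll fit the pose on a zoomed crop.

```bash
python3 - <<'E'
from h import *
from scipy.optimize import least_squares
save("top","t1.png",(270,110,470,250),4)
uv=np.array([[361,162],[449,152],[412,256],[514,175],[517,228],[498,203]])/1.25
K=np.array([[.075,.085,.132],[.075,-.085,.132],[-.116,0,.118],[.030,-.207,.092],[-.074,-.207,.092],[-.03,-.167,.145]])
r=least_squares(lambda q:(proj("top",kiln(*q,K))-uv).ravel(),[.5,0,0],loss="soft_l1")
print(r.x,r.fun.reshape(-1,2).round(1).tolist())
print(unproj("top",np.array([[412,256],[498,203]])/1.25,.13))
E
```

```text
[0.567962   0.00687923 0.09186902] [[-1.0, -2.2], [0.6, 0.3], [0.3, 0.9], [-1.3, -0.2], [0.1, -0.3], [0.8, 0.5]]
[[ 0.45432651 -0.00324069  0.13      ]
 [ 0.5562351  -0.16262364  0.13      ]]
```

View pics/t1.png

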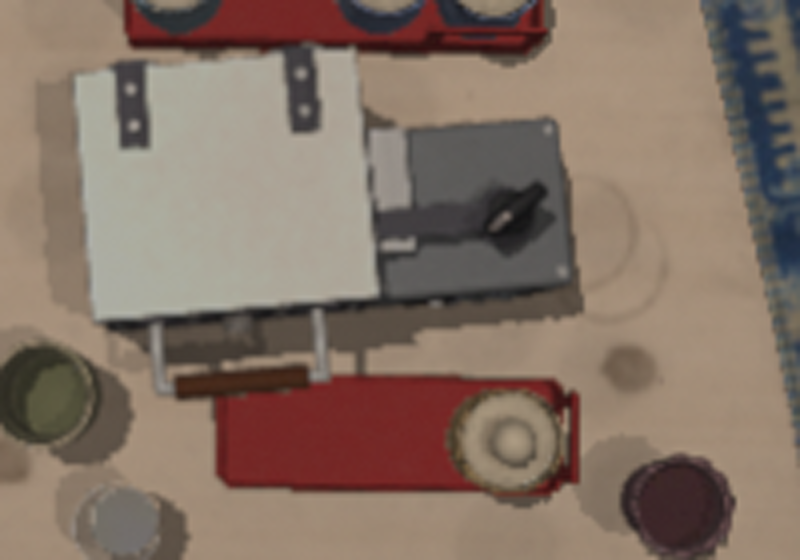

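The crop is 4x with its origin at (270,110). The bar runs from (175,386) to (308,376) and the paddle from (487,228) to (545,187). The box's right corners are (556,120) and (570,286), and the lid corners are (76,74), (354,47), (379,297) and (95,320). I'll refit with these points and check against the scene camera.

```bash
python3 - <<'E'
from h import *
from scipy.optimize import least_squares
uv=np.array([[76,74],[354,47],[379,297],[95,320],[242,381],[556,120],[570,286],[516,208]])/4.+[270,110]-.4
K=np.array([[.075,.085,.132],[.075,-.085,.132],[-.075,-.085,.132],[-.075,.085,.132],[-.116,0,.120],[.030,-.207,.092],[-.074,-.207,.092],[-.03,-.167,.148]])
r=least_squares(lambda q:(proj("top",kiln(*q,K))-uv).ravel(),[.5,0,0],loss="soft_l1")
q=r.x;print(q,r.fun.reshape(-1,2).round(1).tolist())
print("spindle",kiln(*q,[-.03,-.167,.14]),"paddle y dir deg",90+np.degrees(q[2]+.58)," handle",kiln(*q,[-.116,0,.118]),"hinge",kiln(*q,[.078,0,.104]))
im=snapshot("scene");b=(270,140,430,260);c=cv2.resize(im[b[1]:b[3],b[0]:b[2]],None,fx=5,fy=5,interpolation=2)[...,::-1].copy()
P=np.vstack([K,[-.116,.04,.118],[-.116,-.04,.118],[-.03+.02*np.sin(-.58),-.167+.02*np.cos(.58),.15],[-.03-.02*np.sin(-.58),-.167-.02*np.cos(.58),.15]])
for u in (proj("scene",kiln(*q,P))-b[:2]+.5)*5: cv2.circle(c,tuple(int(v) for v in u),3,(0,255,0),-1)
cv2.imwrite("pics/s1.png",c)
E
```

```text
[0.56914158 0.00837333 0.0989543 ] [[-1.6, -0.9], [0.8, -0.2], [0.1, 0.7], [-1.6, 0.9], [-0.5, 0.3], [0.6, -0.9], [1.1, -0.1], [0.2, 0.1]]
spindle [[ 0.55578676 -0.1607735   0.14      ]] paddle y dir deg 128.90121603736063  handle [[ 0.45370905 -0.00308665  0.118     ]] hinge [[0.64676001 0.01607917 0.104     ]]
```

View pics/s1.png

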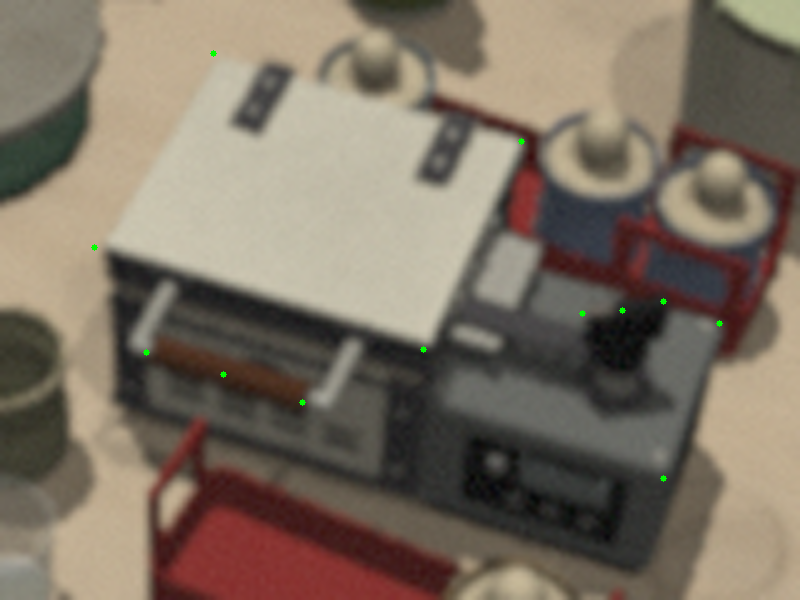

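The bar points sit on the bar and the paddle points on the paddle, so the fit is good to about 2 mm. Next I move to above the catch.

apply_moves --series '[[[0.085,0.017,-0.033,0.01,-3],[0.085,0.034,-0.066,0.02,-6],[0.085,0.051,-0.1,0.02,-9],[0.085,0.068,-0.133,0.02,-12],[0.085,0.085,-0.166,0.02,-15]]]'

```text
time_s: 0.62
tcp_pos: [0.2901, 0.3429, 0.2513]
ee_rot: [[-0.799, 0.602, 0.0], [0.602, 0.799, 0.0], [-0.0, 0.0, -1.0]]
contact_force: [1.2, 1.3, 0.7]
opening: 0.085
finger_force: 0.0
```

apply_moves --series '[[[0.085,0.017,-0.033,0,-3],[0.085,0.034,-0.066,0,-6],[0.085,0.051,-0.1,0,-9],[0.085,0.068,-0.133,0,-12],[0.085,0.085,-0.166,0,-14.2]]]'

```text
time_s: 1.03
tcp_pos: [0.3752, 0.1767, 0.2514]
ee_rot: [[-0.626, 0.78, 0.0], [0.78, 0.626, 0.0], [-0.0, 0.0, -1.0]]
contact_force: [1.3, 0.6, 0.3]
opening: 0.0853
finger_force: 0.0
```

apply_moves --series '[[[0.085,0.017,-0.033,0,0],[0.085,0.034,-0.066,0,0],[0.085,0.051,-0.1,0,0],[0.085,0.068,-0.133,0,0],[0.085,0.085,-0.166,0,0]]]'

```text
time_s: 1.45
tcp_pos: [0.4603, 0.0105, 0.2513]
ee_rot: [[-0.628, 0.778, 0.0], [0.778, 0.628, 0.0], [-0.0, 0.0, -1.0]]
contact_force: [-0.5, 0.5, -0.4]
opening: 0.0849
finger_force: 0.0
```

apply_moves --series '[[[0.085,0.019,-0.033,0,0],[0.085,0.038,-0.066,0,0],[0.085,0.057,-0.1,0,0],[0.085,0.076,-0.133,0,0],[0.085,0.096,-0.173,0,0]]]'

```text
time_s: 1.87
tcp_pos: [0.5551, -0.1594, 0.2512]
ee_rot: [[-0.628, 0.778, -0.0], [0.778, 0.628, 0.0], [0.0, 0.0, -1.0]]
contact_force: [2.1, 0.1, 0.2]
opening: 0.0851
finger_force: 0.0
```

apply_moves --series '[[[0.06,0,0,-0.03,0],[0.06,0,0,-0.06,0],[0.06,0,0,-0.09,0],[0.06,0,0,-0.11,0],[0.06,0,0,-0.122,0]]]'

```text
time_s: 2.28
tcp_pos: [0.5533, -0.1575, 0.1262]
ee_rot: [[-0.628, 0.778, -0.004], [0.778, 0.628, 0.002], [0.004, -0.002, -1.0]]
contact_force: [0.2, -0.2, 0.2]
opening: 0.06
finger_force: 0.0
```

apply_moves --series '[[[0.03,0,0,0,0],[0.02,0,0,0,0],[0.0,0,0,0,0],[0.0,0,0,0,0],[0.0,0,0,0,0]]]'

```text
time_s: 2.7
tcp_pos: [0.5544, -0.1588, 0.1308]
ee_rot: [[-0.628, 0.778, 0.001], [0.778, 0.628, -0.003], [-0.002, -0.001, -1.0]]
contact_force: [-6.3, -4.5, 4.5]
opening: 0.0109
finger_force: 59.8
```

The grip is good. Now I turn clockwise.

apply_moves --series '[[[0.0,-0.001,-0.001,0.001,-6],[0.0,-0.001,-0.001,0.001,-12],[0.0,-0.001,-0.001,0.001,-18],[0.0,-0.001,-0.001,0.001,-24],[0.0,-0.001,-0.001,0.001,-30]]]'

```text
time_s: 3.12
tcp_pos: [0.5557, -0.1581, 0.1309]
ee_rot: [[-0.152, 0.988, 0.005], [0.988, 0.152, 0.001], [0.001, 0.005, -1.0]]
contact_force: [11.9, 4.8, -10.9]
opening: 0.0107
finger_force: 59.5
```

```bash
python3 -c "
from h import *
s=state();print(s['torque'],s['contact_force'],s['joints'],s['opening'])"
```

```text
[ 0.80411431 -2.51724941  0.39550326] [ 11.8945149    4.76258037 -10.87812613] [-24.29693934  19.97938025  -6.24497363  63.56561739   0.18011693
  56.98353859] 0.01066199410228242
```

apply_moves --series '[[[0.0,0.001,0.001,-0.001,-6],[0.0,0.001,0.001,-0.001,-12],[0.0,0.001,0.001,-0.001,-18],[0.0,0.001,0.001,-0.001,-24],[0.0,0.001,0.001,-0.001,-30]]]'

```text
time_s: 3.53
tcp_pos: [0.5578, -0.1582, 0.1308]
ee_rot: [[0.363, 0.932, 0.007], [0.932, -0.363, -0.001], [0.002, 0.007, -1.0]]
contact_force: [13.8, -0.4, -6.7]
opening: 0.0104
finger_force: 59.8
```

apply_moves --series '[[[0.0,0,0,0,-4],[0.0,0,0,0,-6],[0.0,0,0,0,-8],[0.0,0,0,0,-9],[0.0,0,0,0,-9]]]'

```text
time_s: 3.95
tcp_pos: [0.5581, -0.1583, 0.1309]
ee_rot: [[0.5, 0.866, 0.008], [0.866, -0.5, -0.002], [0.003, 0.007, -1.0]]
contact_force: [15.0, -0.4, -5.8]
opening: 0.0108
finger_force: 69.4
```

```bash
python3 -c "
from h import *
s=state();print(s['torque'],s['contact_force'],s['joints'],s['opening'])
save('scene','s2.png',(270,130,430,250),5)"
```

```text
[-0.30439498 -2.79560016  1.32300438] [14.96478661 -0.40180465 -5.80479838] [-24.17351047  20.05450562  -6.1259749   63.37906084   0.10349111
  95.81811556] 0.010818518132593852
```

View pics/s2.png

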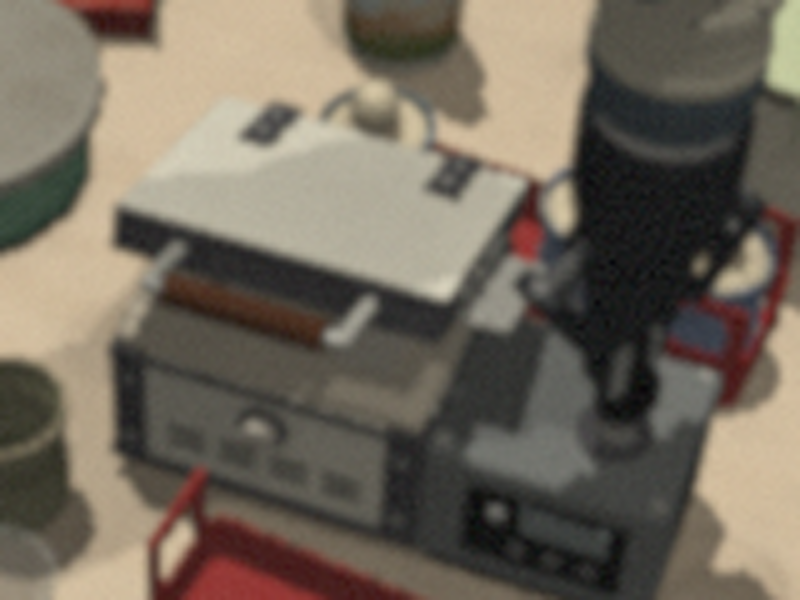

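The lid has sprung ajar, with the bar ends near (165,285) and (330,330). The wrist torque jumped to 1.3 N m, so the knob is at its stop. I release and let it spring back.

apply_moves --series '[[[0.07,0,0,0,0],[0.07,0,0,0,0],[0.07,0,0,0,0],[0.07,0,0,0,0],[0.07,0,0,0,0]]]'

```text
time_s: 4.42
tcp_pos: [0.5548, -0.158, 0.1301]
ee_rot: [[0.501, 0.865, 0.001], [0.865, -0.501, -0.001], [-0.0, 0.001, -1.0]]
contact_force: [0.2, -0.8, 0.0]
opening: 0.0696
finger_force: 0.0
```

apply_moves --series '[[[0.07,0,0,0,0],[0.07,0,0,0,0],[0.07,0,0,0.03,0],[0.07,0,0,0.06,0],[0.07,0,0,0.09,0]]]'

```text
time_s: 4.83
tcp_pos: [0.5541, -0.1578, 0.2202]
ee_rot: [[0.501, 0.865, -0.001], [0.865, -0.501, 0.0], [-0.0, -0.001, -1.0]]
contact_force: [1.2, 1.0, 1.1]
opening: 0.0701
finger_force: 0.0
```

apply_moves --series '[[[0.05,0,0,0.03,6],[0.036,0,0,0.05,12],[0.036,-0.01,0.01,0.05,18],[0.036,-0.03,0.04,0.05,24],[0.036,-0.05,0.07,0.05,30]]]'

```text
time_s: 5.25
tcp_pos: [0.5042, -0.0881, 0.269]
ee_rot: [[-0.002, 1.0, -0.0], [1.0, 0.002, -0.0], [-0.0, -0.0, -1.0]]
contact_force: [0.6, 1.7, 0.3]
opening: 0.0363
finger_force: 0.0
```

```bash
python3 - <<'E'
from h import *
s=state();print(s['contact_force'],s['tcp_pos'],s['ee_rot'][:,1],s['time_s'])
im=snapshot("top")[110:250,270:470];im2=snapshot("scene")[130:250,270:430]
cv2.imwrite("pics/c1.png",np.vstack([cv2.resize(im,(430,300),interpolation=2),cv2.resize(im2,(430,300),interpolation=2)])[...,::-1])
q=[0.56914158,0.00837333,0.0989543]
for th in(.25,.3,.35,.4):
    c,z=np.cos(th),np.sin(th)
    P=kiln(*q,[[.078-.194*c+.014*z,y,.104+.194*z+.014*c] for y in(.04,0,-.04)])
    print(th,P[1].round(4),((proj("scene",P)-[270,130])*[430/160,2.5]+[0,300]).round(0).tolist(),((proj("top",P)-[270,110])*[2.15,300/140]).round(0).tolist())
E
```

```text
[0.56119687 1.66402543 0.30433255] [ 0.50420301 -0.08809165  0.2690081 ] [ 9.99998535e-01  1.70889083e-03 -9.75975907e-05] 5.25
0.25 [ 0.4632 -0.0021  0.1656] [[80.0, 460.0], [123.0, 472.0], [167.0, 485.0]] [[89.0, 197.0], [127.0, 194.0], [165.0, 191.0]]
0.3 [ 0.4664 -0.0018  0.1747] [[82.0, 451.0], [125.0, 463.0], [168.0, 475.0]] [[88.0, 194.0], [127.0, 191.0], [165.0, 188.0]]
0.35 [ 0.4702 -0.0015  0.1837] [[83.0, 441.0], [126.0, 453.0], [170.0, 466.0]] [[87.0, 190.0], [126.0, 187.0], [165.0, 184.0]]
0.4 [ 0.4744 -0.001   0.1924] [[85.0, 432.0], [128.0, 444.0], [172.0, 456.0]] [[86.0, 186.0], [126.0, 183.0], [165.0, 179.0]]
```

View pics/c1.png

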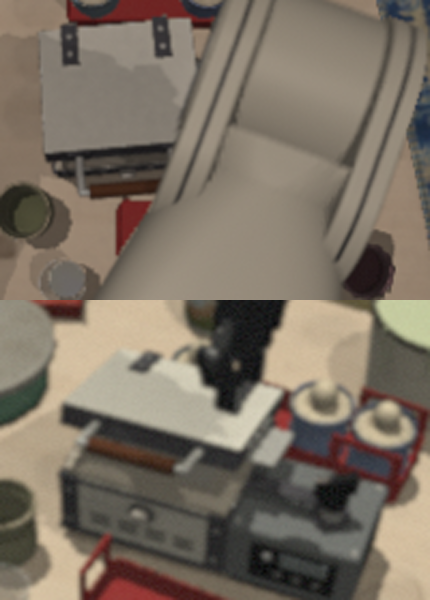

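The knob has sprung back to rest, with the paddle at (335,492). The bar's middle is at about (129,455) in the scene part, which matches a lid angle of 0.34. That puts the bar at (0.469, -0.0015, 0.182).

apply_moves --series '[[[0.036,-0.01,0.025,0,2],[0.036,-0.02,0.05,0,4],[0.036,-0.03,0.075,0,5.8],[0.036,-0.037,0.086,0,5.8],[0.036,-0.037,0.086,0,5.8]]]'

```text
time_s: 5.77
tcp_pos: [0.4665, -0.0003, 0.2699]
ee_rot: [[-0.101, 0.995, 0.001], [0.995, 0.101, -0.0], [-0.0, 0.001, -1.0]]
contact_force: [-0.3, -0.8, 0.5]
opening: 0.0361
finger_force: 0.0
```

```bash
python3 -c "
from h import *
s=state();print(s['tcp_pos'],s['ee_rot'][:,1],s['contact_force'],s['opening'])"
```

```text
[ 4.66506316e-01 -3.03984681e-04  2.69874260e-01] [9.94887577e-01 1.00986792e-01 6.13625278e-04] [-0.33291136 -0.75556614  0.47199839] 0.03610338203002352
```

Now lower in two steps, watching the force, and close.

apply_moves --series '[[[0.036,0,0,-0.025,0],[0.036,0,0,-0.05,0],[0.036,0,0,-0.07,0],[0.036,0,0,-0.08,0],[0.036,0,0,-0.085,0]]]'

```text
time_s: 6.18
tcp_pos: [0.4674, -0.0027, 0.1827]
ee_rot: [[-0.098, 0.995, -0.002], [0.995, 0.098, -0.0], [0.0, -0.002, -1.0]]
contact_force: [-0.0, -0.2, -0.1]
opening: 0.0361
finger_force: 0.0
```

```bash
python3 -c "
from h import *
save('scene','s3.png',(270,130,430,250),5)"
```

```text
(no output)
```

View pics/s3.png

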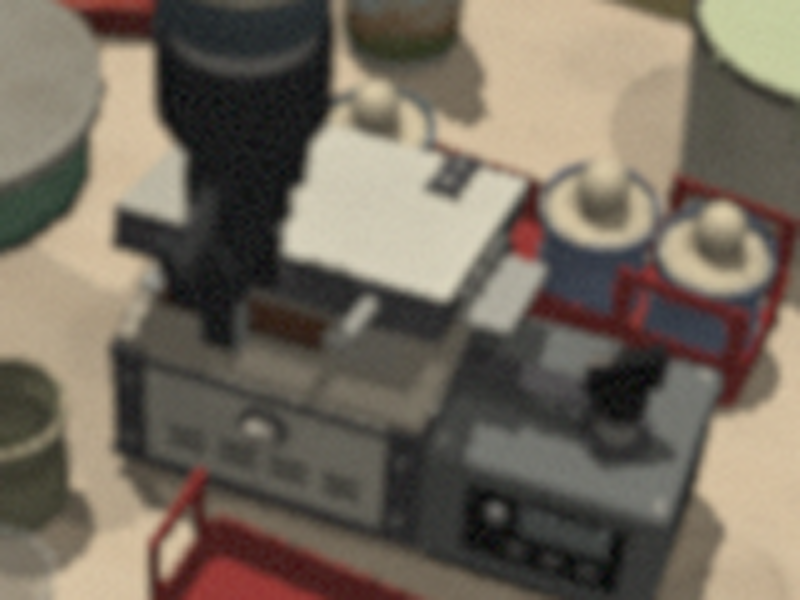

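The front finger, at (220,335), stands in front of the bar and the other is behind it, with no contact. The knob is home. I lower 18 mm more and close.

apply_moves --series '[[[0.036,0,0,-0.01,0],[0.036,0,0,-0.018,0],[0.03,0,0,-0.018,0],[0.02,0,0,-0.018,0],[0.0,0,0,-0.018,0]]]'

```text
time_s: 6.65
tcp_pos: [0.4693, -0.002, 0.1671]
ee_rot: [[-0.1, 0.995, 0.003], [0.995, 0.1, 0.0], [-0.0, 0.003, -1.0]]
contact_force: [4.5, 0.6, -2.5]
opening: 0.0139
finger_force: 58.4
```

apply_moves --series '[[[0.0,0,0,0,0],[0.0,0,0,0,0],[0.0,0,0,0,0],[0.0,0,0,0,0],[0.0,0,0,0,0]]]'

```text
time_s: 7.07
tcp_pos: [0.4692, -0.002, 0.1672]
ee_rot: [[-0.1, 0.995, 0.003], [0.995, 0.1, -0.0], [-0.0, 0.003, -1.0]]
contact_force: [6.8, 0.6, -4.1]
opening: 0.0139
finger_force: 58.4
```

```bash
python3 - <<'E'
import numpy as np
a=.099;g=lambda t:np.array([-.194*np.cos(t)+.014*np.sin(t),.194*np.sin(t)+.014*np.cos(t)])
for t in np.linspace(.34,.82,13):
    d=g(t)-g(.34);print(round(t,2),(d[0]*np.cos(a)).round(4),(d[0]*np.sin(a)).round(4),d[1].round(4))
E
```

```text
0.34 0.0 0.0 0.0
0.38 0.0032 0.0003 0.0071
0.42 0.0068 0.0007 0.014
0.46 0.0106 0.001 0.0208
0.5 0.0146 0.0015 0.0274
0.54 0.0189 0.0019 0.0339
0.58 0.0235 0.0023 0.0401
0.62 0.0283 0.0028 0.0462
0.66 0.0334 0.0033 0.0521
0.7 0.0387 0.0038 0.0578
0.74 0.0442 0.0044 0.0633
0.78 0.0499 0.005 0.0685
0.82 0.0558 0.0055 0.0735
```

apply_moves --series '[[[0.0,0.003,0,0.0035,0],[0.0,0.005,0.0005,0.007,0],[0.0,0.007,0.0005,0.0105,0],[0.0,0.0088,0.0007,0.014,0],[0.0,0.0126,0.001,0.0208,0]]]'

```text
time_s: 7.48
tcp_pos: [0.4789, -0.0009, 0.1871]
ee_rot: [[-0.1, 0.995, -0.003], [0.995, 0.1, -0.0], [-0.0, -0.003, -1.0]]
contact_force: [-4.4, -0.5, -4.3]
opening: 0.0138
finger_force: 58.5
```

apply_moves --series '[[[0.0,0.002,0.0002,0.0033,0],[0.0,0.004,0.0005,0.0066,0],[0.0,0.0083,0.0009,0.0131,0],[0.0,0.0129,0.0013,0.0193,0],[0.0,0.0129,0.0013,0.0193,0]]]'

```text
time_s: 7.9
tcp_pos: [0.4921, 0.0004, 0.2077]
ee_rot: [[-0.1, 0.995, -0.002], [0.995, 0.1, -0.0], [-0.0, -0.002, -1.0]]
contact_force: [-10.6, -0.1, 10.7]
opening: 0.0139
finger_force: 59.7
```

apply_moves --series '[[[0.0,0.004,0.0005,0.006,0],[0.0,0.009,0.001,0.0125,0],[0.0,0.0145,0.0015,0.018,0],[0.0,0.02,0.002,0.0237,0],[0.0,0.026,0.0027,0.029,0]]]'

```text
time_s: 8.32
tcp_pos: [0.5167, 0.0031, 0.2362]
ee_rot: [[-0.1, 0.995, -0.005], [0.995, 0.1, -0.001], [-0.0, -0.005, -1.0]]
contact_force: [-19.0, -3.2, 10.6]
opening: 0.014
finger_force: 58.9
```

apply_moves --series '[[[0.0,0,0,0,0],[0.0,0,0,0,0],[0.0,0,0,0,0],[0.0,0,0,0,0],[0.0,0,0,0,0]]]'

```text
time_s: 8.73
tcp_pos: [0.5177, 0.0031, 0.2372]
ee_rot: [[-0.1, 0.995, -0.001], [0.995, 0.1, -0.001], [-0.001, -0.001, -1.0]]
contact_force: [-12.5, -1.3, 12.7]
opening: 0.0141
finger_force: 59.4
```

```bash
python3 - <<'E'
from h import *
im=snapshot("scene")[100:250,270:430]
q=[0.56914158,0.00837333,0.0989543]
c=cv2.resize(im,None,fx=4,fy=4,interpolation=2)[...,::-1].copy()
for th,col in((.7,(255,0,0)),(.785,(0,255,0)),(.87,(0,0,255))):
    cs,z=np.cos(th),np.sin(th)
    for u in (proj("scene",kiln(*q,[[.078-.194*cs+.014*z,y,.104+.194*z+.014*cs] for y in(.04,-.04)]))-[270,100])*4: cv2.circle(c,tuple(int(v) for v in u),3,col,-1)
cv2.imwrite("pics/s4.png",c)
E
```

```text
(no output)
```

View pics/s4.png

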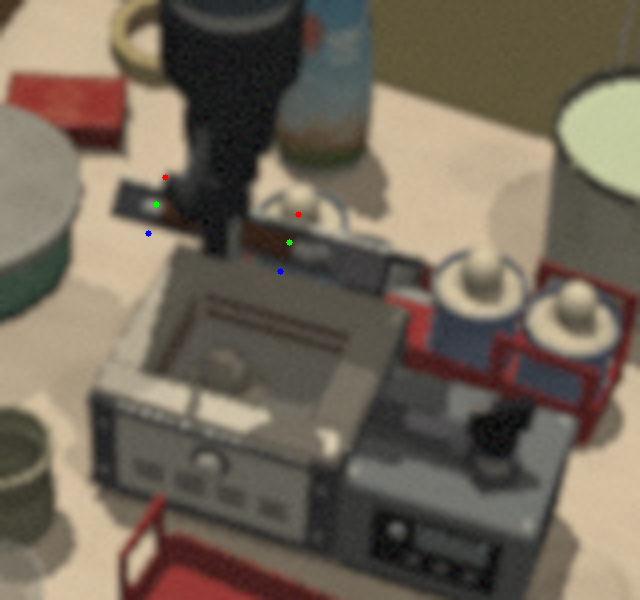

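The bar ends, near (157,205) and (290,243), lie on the marks for 45 degrees. The pot lid is standing inside at (225,365). I ease the strain, release and lift off.

apply_moves --series '[[[0.0,-0.001,0,0.0008,0],[0.0,-0.001,0,0.0008,0],[0.03,-0.001,0,0.0008,0],[0.036,-0.001,0,0.0008,0],[0.036,-0.001,0,0.0008,0]]]'

```text
time_s: 9.2
tcp_pos: [0.5186, 0.0032, 0.2363]
ee_rot: [[-0.1, 0.995, 0.001], [0.995, 0.1, 0.0], [0.0, 0.001, -1.0]]
contact_force: [-0.0, 0.3, 0.2]
opening: 0.036
finger_force: 0.0
```

apply_moves --series '[[[0.036,0,0,0,0],[0.036,0,0,0.005,0],[0.036,0,0,0.02,0],[0.036,0,0,0.04,0],[0.036,0,0,0.06,0]]]'

```text
time_s: 9.62
tcp_pos: [0.5179, 0.0032, 0.297]
ee_rot: [[-0.1, 0.995, -0.001], [0.995, 0.1, 0.0], [0.0, -0.001, -1.0]]
contact_force: [0.7, -0.2, 0.7]
opening: 0.036
finger_force: 0.0
```

apply_moves --series '[[[0.036,0,0,0.02,0],[0.036,-0.02,0.02,0.03,0],[0.036,-0.05,0.05,0.03,0],[0.036,-0.08,0.08,0.03,0],[0.036,-0.08,0.08,0.03,0]]]'

```text
time_s: 10.03
tcp_pos: [0.4341, 0.0862, 0.3278]
ee_rot: [[-0.102, 0.995, 0.001], [0.995, 0.102, 0.001], [0.001, 0.001, -1.0]]
contact_force: [0.7, -0.5, 0.4]
opening: 0.036
finger_force: 0.0
```

```bash
python3 - <<'E'
from h import *
s=state();print(s['tcp_pos'],s['contact_force'],s['time_s'])
save("scene","s5.png",(230,80,450,340),2.3)
q=[0.56914158,0.00837333,0.0989543]
for th in(.7,.785,.87):
    cs,z=np.cos(th),np.sin(th)
    print(th,((proj("scene",kiln(*q,[[.078-.194*cs+.014*z,y,.104+.194*z+.014*cs] for y in(.04,-.04)]))-[230,80])*2.3).round().tolist())
E
```

```text
[0.43408237 0.08622984 0.32781347] [ 0.6540689  -0.52052619  0.40308136] 10.0333
0.7 [[177.0, 180.0], [254.0, 202.0]]
0.785 [[182.0, 164.0], [258.0, 186.0]]
0.87 [[187.0, 148.0], [263.0, 169.0]]
```

View pics/s5.png

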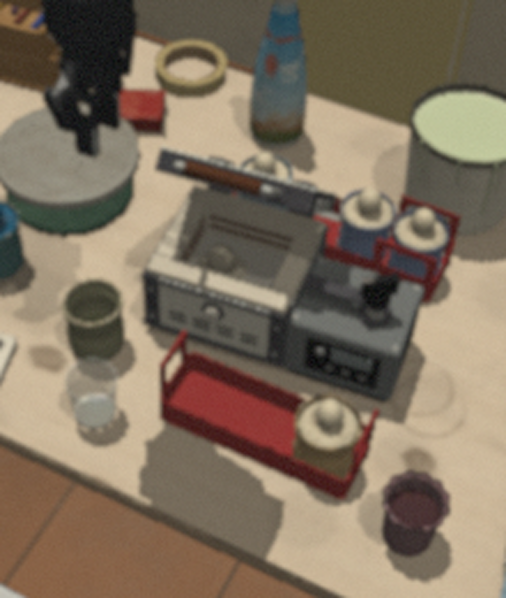

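The bar, from (182,165) to (258,186), stands exactly at the 45 degree prediction. The knob at (378,292) is home, everything around the kiln is undisturbed, and the arm is clear.

```bash
python3 -c "
from cell import *
print(job_done())"
```

```text
the job is handed in; nothing more can be done
None
```

The job is handed in: I turned the catch to its stop, let the knob spring back home, and left the kiln lid standing at about 45 degrees, with the pot lid and everything around the kiln undisturbed as far as the pictures show.

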